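# Load the tape roll and click its keeper shut

### The job

Put the roll of brown backing tape on the upright spindle of the teak board, right down on its seat. Then turn the black keeper knob clockwise (seen from above), by pushing its handle or however you like, until it clicks past its detent and its flat arm rests over the roll. Let go, and leave the other things on the bench where they are.

Things in the scene. Friction and masses are not known exactly. Their poses are not given: they have to be found in the camera images.
- roll: Roll of brown paper tape standing upright on the bench: 64 mm diameter, 70 mm tall, with a through hole of 34 mm diameter. Origin: centre of its underside; z is its axis, up.
- station: Fixed teak board, 160 mm (its x, away from the robot) by 360 mm (its y), 18 mm thick. Origin: on the bench, 35 mm from under the board's centre towards its -y end. Along y stand the keeper column (52 mm diameter, 102 mm high, y = -55 mm), the spindle (y = 50 mm) and a low toggle clamp with a red grip (y = 170 mm, 60 mm high).
- spindle_seat (a point): On the spindle's axis, on top of the aluminium seat disc (72 mm diameter, 24 mm above the bench) where the roll's underside comes to rest. The spindle is 20 mm in diameter and ends 60 mm above this point, its upper 15 mm tapered to 8 mm.
- keeper_axis (a point): On the vertical turning axis of the keeper knob, 105 mm from the spindle's axis, 120 mm above the bench, at mid height of the knob. Black round hub, 44 mm diameter, from 102 to 138 mm above the bench (a small shaft end to 144 mm).
- keeper_handle (a point): A point on the keeper knob's handle, 75 mm from the turning axis, 120 mm above the bench. The handle is a straight black bar 14 mm wide, from 105 to 135 mm above the bench, running out from the hub to 91 mm from the axis. It and the arm turn together, the arm pointing straight away from the handle.
- keeper_pad (a point): Underside of the knob's flat aluminium arm, 105 mm from the axis, 104 mm above the bench. The arm is 20 mm wide, 10 mm thick (104 to 114 mm above the bench), with a round pad 34 mm across at its end, reaching 122 mm from the axis. When shut, this point is over the spindle, 10 mm above the top of the seated roll.
- keeper (a joint): Angle of the keeper knob, rad, growing clockwise seen from above. Detent with two pockets: open at about 0 (arm towards the robot's side, handle away from it) and shut at about 1.4 (arm over the spindle). Crest at 0.7: up to 0.4 N m pushes over it, then it snaps on by itself into the shut pocket. Stops at -0.2 and 1.6.
- jar: closed glass glue jar, 64 mm diameter, 85 mm tall, metal cap; stands near the roll. Bystander; origin under its middle.
- frame_corner: white resin L-shaped frame corner, legs 85 mm long, 22 mm thick, lying near the robot. Bystander; origin under its middle.
- wall_hook: chrome wall hook, 90 x 30 mm plate with an upturned hook 46 mm high, lying beyond the board. Bystander; origin under its middle.
- point_driver: bronze spring-loaded point driver, about 185 mm long, 46 mm high, lying on the left. Bystander; origin under its middle.
- hammer: hammer lying at the right. Bystander; origin under its middle.
There are look-alikes about, which are no part of the job. Several things have the shape of the roll; the one meant has the colours described above.

How it is judged:
By the outcome, as a careful person would: the job done as asked, in the order asked, and still so for the second after the job is handed in, with the robot touching nothing.
It also fails if it takes over 54 s, if anything falls off the work surface, if the arm or the gripper's body presses on something with over 40 N, if the wrist force passes 120 N, or if a joint passes its speed limit or range.

### The arm

A 6-joint arm with a two-finger parallel gripper is mounted at the origin on the work surface. World frame = base frame: x ahead of the robot, y to its left, z up, the work surface at z = 0. Lengths are in m, angles in rad, forces in N, time in s.
With the tool pointing down it reaches from about 0.4 to 0.825 m from the base axis. Payload 7 kg.
Tool frame: the origin (TCP) lies between the finger pads; the fingertips stand 11 mm ahead of it and the grasp point (between the pads) lies 8 mm behind it (arm.tips_ahead is the distance from the TCP to the fingertips, in m); z points along the fingers, x is the direction in which the jaws open and shut, and the axes are right-handed (so a half turn about z gives the same grasp; the last joint's range is limited). The gripper opens to 88 mm and grips with 3 to 60 N. Pads are 19 mm wide; open, the fingers measure 130 mm over their backs; the gripper's body (78 mm by 193 mm) begins 47 mm behind the grasp point.
Start: joints at [1.395, 0.359, 0.012, 0, -1.224, -0.288], TCP at [0.302, 0.604, 0.238] pointing down, gripper open.
Joint ranges: [-3.07, 3.07], [-1.43, 2.12], [-1.02, 1.25], [-3.03, 1.67], [-3.05, -0], [-3.03, 3.03]. Speed limits (rad/s): [2.39, 2.39, 3.01, 3.14, 3.14, 3.14].

### API

Orientations are given as [roll, pitch, yaw] about the fixed x, y, z axes, in that order (R = Rz(yaw) Ry(pitch) Rx(roll)).
In Python, from station import arm, optics, finder gives the robot as it stands. The module is installed in compiled form; this text tells all that it offers.
- The arm moves only by the tool apply_moves, never from a script. Its argument "increments" is one flat list of numbers, 6 for each row, row after row: the shift along the world's x, y, z in m, then the turn, a rotation vector about the world's x, y, z in rad. In form: [tx, ty, tz, rx, ry, rz, tx, ty, tz, rx, ry, rz, ...]. A call has 1 to 20 rows; each row shifts and turns the pose as measured when the row begins; what a row does not reach is not made up. A row lasts 1/12 s, in which the tool goes at most 41.7 mm and 7.16 degrees, less where a joint would pass 70% of its speed; a pose out of reach is approached as far as the arm can. A call with a gripper value outside its range is refused whole. "hand" is the closure, from 0 (fully open) to 1 (shut), set as the call begins (left out, the last holds). The fingers move at their own pace and stop on an object; "force" is the grip in N (left out, the last holds). Time passes only in rows, so rows that do not move let the fingers close. It gives the time, the measured TCP pose, the force and the opening at its end, in the units of the state.
- arm.get_state(): the state, without advancing time (a new reading comes with each control period).
- optics.grab_frame(name): name is "side" or "top"; returns the picture (480x640x3 uint8, red, green, blue); there is no depth.
- optics.camera_model(name): a dict with "fx", "fy", "cx", "cy" (pixels), "world_to_cam" (4x4, takes a point from world to camera coordinates). Camera axes: x right, y up, looking along -z (the intrinsics and any distortion apply to the point x, -y, -z); pixel columns grow to the right and rows downward; lengths in m; the calibration is good to about 2 mm. A picture is of the moment at which its call begins. camera_model takes no time and is no camera call.
- arm.job_done(): hands the job in, once; it reports no verdict.
Trained networks look in the newest picture that a camera, given by its name, has taken for a name from the list of things; names that differ only in an ending like _2 or _b are one class to them, and where a whole thing is asked for, a point or a joint stands for the part that bears it (a point fixed in the world has none). Each returns a list of dicts, best first, with "conf" (0 to 1); they miss things now and then, are a little off and sometimes report something else, mostly with a low value. They report only what shows in the picture. A call takes as long as a camera call. They do not tell look-alikes from the thing itself.
- finder.find_in(camera, name): "box" ([left, top, right, bottom] in pixels, round what is visible of it).
- finder.landmark_of(camera, name): "point" ([column, row] in pixels: a listed point, or the origin of a listed thing).
The state is a dict: "t": time; "q": joint angles; "qd": joint speeds; "joint_efforts": joint torques, N m; "eef_pos": TCP position; "ee_rot": TCP orientation; "force": force on the tool from outside, world axes, zero at the start; "moment": the same for the moment, N m; "width": finger opening in m.
Only numpy, scipy, OpenCV 4.12 (cv2) and the standard library are available. Lean on these libraries where they do the work, as an engineer would, in place of code of your own. Each camera call takes 0.05 s, during which the arm holds its last target. There are 200 camera calls.

## Working session

There is one attempt and no reset: what is moved stays moved. The work goes in short steps, Python scripts to look and compute and a tool call to move; the robot and the scene stay as the last step left them, time stands still between calls to the robot, and variables do not carry over. Pictures are saved under pics/ and viewed, about 8 in all and at most 12, crops included, and the job is handed in when it is done.

Besides the shell and the picture viewer there is one more tool, called after "Request:" in YAML: its name, and indented under it one key for each argument. apply_moves: Moves the arm, as the interface text tells. Its arguments: {"type":"object","properties":{"increments":{"type":"array"},"hand":{"type":"number"},"force":{"type":"number"}},"required":["increments"]}

```bash
mkdir -p pics; cat > h.py <<'E'
import numpy as np, cv2
from station import arm, optics, finder
def ray(cam,p):
    m=optics.camera_model(cam); T=np.array(m["world_to_cam"]); R=T[:3,:3]; o=-R.T@T[:3,3]
    d=R.T@np.array([(p[0]-m["cx"])/m["fx"],-(p[1]-m["cy"])/m["fy"],-1.0]); return o,d
def atz(cam,p,z):
    o,d=ray(cam,p); return (o+d*(z-o[2])/d[2]).round(4)
def proj(cam,P):
    m=optics.camera_model(cam); T=np.array(m["world_to_cam"]); c=T[:3,:3]@np.array(P)+T[:3,3]
    return np.array([m["cx"]+m["fx"]*c[0]/-c[2], m["cy"]-m["fy"]*c[1]/-c[2]]).round(1)
def tri(pt,ps):
    A=np.zeros((3,3));b=np.zeros(3)
    for c,p in (("top",pt),("side",ps)):
        o,d=ray(c,p); d=d/np.linalg.norm(d); M=np.eye(3)-np.outer(d,d); A+=M;b+=M@o
    return np.linalg.solve(A,b).round(4)
def save(cam,name):
    im=optics.grab_frame(cam); cv2.imwrite("pics/%s.png"%name,im[:,:,::-1]); return im
E
python3 - <<'E'
from h import *
for c in("top","side"):
    save(c,c+"0"); m=optics.camera_model(c); print({k:np.round(v,3).tolist() if not isinstance(v,str) else v for k,v in m.items()})
    for n in("roll","spindle_seat","keeper_axis","keeper_handle","keeper_pad","station","jar"):
        print(c,n,[(np.round(d["point"]).tolist(),round(d["conf"],2)) for d in finder.landmark_of(c,n)][:5],[(np.round(d["box"]).tolist(),round(d["conf"],2)) for d in finder.find_in(c,n)][:5] if n=="roll" else "")
print(arm.get_state())
E
```

```text
{'fx': 492.433, 'fy': 492.433, 'cx': 323.517, 'cy': 229.284, 'world_to_cam': [[0.015, -1.0, -0.008, -0.022], [0.994, 0.014, 0.107, -0.544], [-0.107, -0.01, 0.994, -1.347], [0.0, 0.0, 0.0, 1.0]]}
top roll [([424.0, 265.0], 0.93), ([374.0, 301.0], 0.92), ([290.0, 225.0], 0.71), ([427.0, 321.0], 0.69), ([382.0, 258.0], 0.62)] [([413.0, 255.0, 443.0, 276.0], 0.89), ([366.0, 292.0, 391.0, 316.0], 0.89), ([418.0, 306.0, 442.0, 328.0], 0.73), ([372.0, 245.0, 400.0, 274.0], 0.63)]
top spindle_seat [([270.0, 226.0], 0.71), ([498.0, 299.0], 0.18)] 
top keeper_axis [([305.0, 215.0], 0.57)] 
top keeper_handle [([302.0, 184.0], 0.83)] 
top keeper_pad [([305.0, 260.0], 0.57), ([303.0, 290.0], 0.41)] 
top station [([289.0, 224.0], 0.82), ([304.0, 257.0], 0.75)] 
top jar [([431.0, 208.0], 0.58), ([157.0, 260.0], 0.56)] 
{'fx': 441.595, 'fy': 441.595, 'cx': 323.104, 'cy': 239.543, 'world_to_cam': [[0.997, -0.078, 0.015, -0.526], [0.051, 0.773, 0.632, -0.05], [-0.061, -0.629, 0.775, -1.368], [0.0, 0.0, 0.0, 1.0]]}
side roll [([263.0, 297.0], 0.86), ([257.0, 338.0], 0.82), ([307.0, 300.0], 0.63), ([304
[... 382 characters left out ...]
 [([330.0, 225.0], 0.91)] 
side jar [([365.0, 334.0], 0.79)] 
{'t': 0.9, 'q': array([ 1.39505460e+00,  3.58573827e-01,  1.19150500e-02,  2.04372258e-05,
       -1.22408465e+00, -2.88119090e-01]), 'qd': array([-0.00046882, -0.00075001,  0.00099344,  0.00090194, -0.00141686,
        0.0001015 ]), 'joint_efforts': array([-9.03362452e-04, -5.82355285e+01,  2.93296748e+01,  7.00244844e+00,
        1.23569474e-02, -1.86575892e-05]), 'eef_pos': array([0.30200248, 0.60366413, 0.23758843]), 'ee_rot': array([-3.14158925e+00,  5.61766939e-05, -2.03465020e+00]), 'force': array([-0.05733198, -0.64557613,  0.02158834]), 'moment': array([-0.00355226,  0.05337302, -0.05255686]), 'width': 0.0876085074785893}
```

View pics/top0.png

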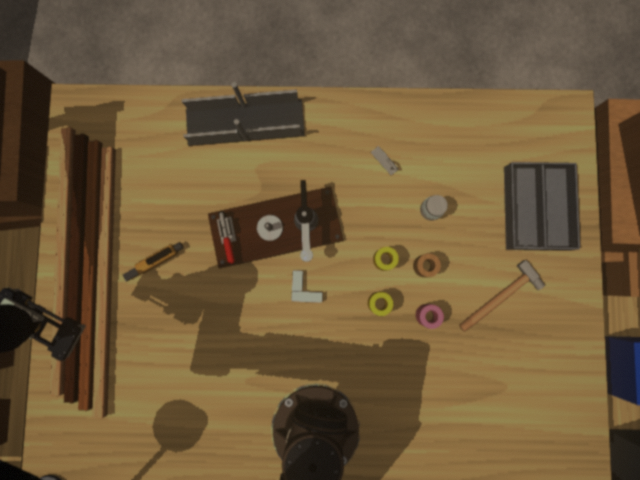

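View pics/side0.png

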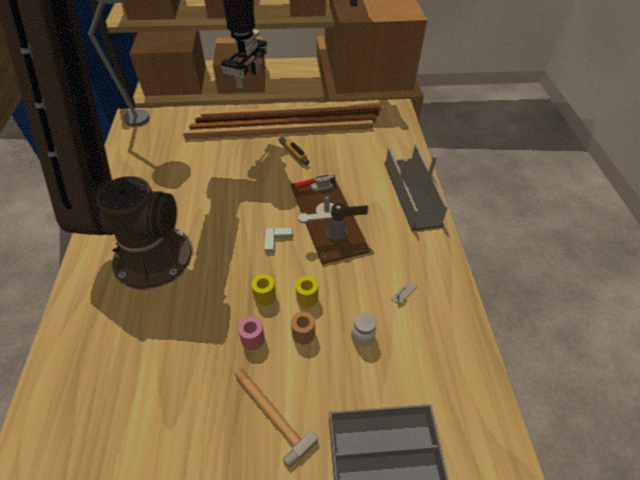

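The pictures show four roll-shaped things. In the top view they are yellow (387,258), brown (428,265), yellow (381,303) and pink (431,316). I choose the brown one, which is at (303,328) in the side view.

```bash
python3 - <<'E'
from h import *
a=cv2.imread("pics/top0.png"); s=cv2.imread("pics/side0.png")
A=cv2.resize(a[170:330,200:460],None,fx=3,fy=3,interpolation=cv2.INTER_CUBIC)
cv2.imwrite("pics/c1.png",A)
S=cv2.resize(s[165:355,230:400],None,fx=3.1,fy=3.1,interpolation=cv2.INTER_CUBIC)
cv2.imwrite("pics/c2.png",S)
for n,c in (("top",(424,265)),("side",(304,334))): print(n,atz(n,c,0))
print("roll tri",tri((424,265),(304,334)))
print("rolltop",atz("top",(428.5,265),.07),atz("side",(303.5,321),.07))
print("seat",tri((270,226),(326,210)),atz("top",(270,226),.024))
print("axis",atz("top",(305,215),.12),atz("side",(339,210),.12),tri((305,215),(339,210)))
print("handle",atz("top",(302,184),.12),atz("side",(360,211),.12))
print("pad",atz("top",(305,260),.104),atz("side",(305,220),.104))
print("jar",[atz("side",(365,334),0)],atz("top",(431,208),0))
E
```

```text
top [ 0.4493 -0.2991  0.    ]
side [ 0.4521 -0.2994  0.    ]
roll tri [ 0.4507 -0.2992 -0.0007]
rolltop [ 0.4469 -0.2975  0.07  ] [ 0.4522 -0.298   0.07  ]
seat [0.5498 0.1366 0.0233] [0.5515 0.1365 0.024 ]
axis [0.5709 0.0341 0.12  ] [0.578  0.0439 0.12  ] [0.573  0.0337 0.1306]
handle [0.6532 0.0436 0.12  ] [0.6411 0.0357 0.12  ]
pad [0.454  0.0327 0.104 ] [0.4736 0.0244 0.104 ]
jar [array([ 0.6188, -0.3112,  0.    ])] [ 0.6124 -0.3202  0.    ]
```

View pics/c1.png

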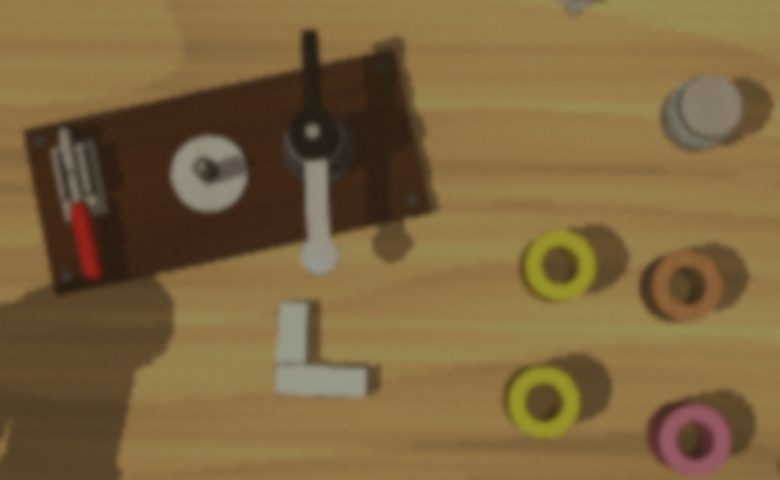

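View pics/c2.png

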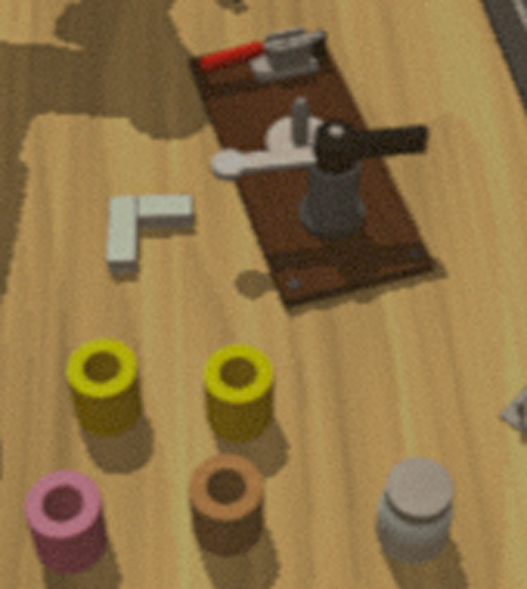

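The crop confirms the brown roll: its ring is at crop (686,285), between yellow, pink and the jar. In the side crop the arm points towards the robot and the handle away from it. I'll grasp with the jaws along world x and move above the roll.

Request:
apply_moves:
  increments: [0.016, -0.04, 0, 0, 0, -0.11, 0.016, -0.04, 0, 0, 0, -0.11, 0.016, -0.04, 0, 0, 0, -0.11, 0.016, -0.04, 0, 0, 0, -0.11, 0.016, -0.04, 0, 0, 0, -0.11, 0.016, -0.04, 0, 0, 0, -0.11, 0.016, -0.04, 0, 0, 0, -0.11, 0.016, -0.04, 0, 0, 0, -0.11, 0.016, -0.04, 0, 0, 0, -0.11, 0.016, -0.04, 0, 0, 0, -0.11, 0, -0.04, 0, 0, 0, 0, 0, -0.04, 0, 0, 0, 0, 0, -0.04, 0, 0, 0, 0, 0, -0.04, 0, 0, 0, 0, 0, -0.04, 0, 0, 0, 0, 0, -0.04, 0, 0, 0, 0, 0, -0.04, 0, 0, 0, 0, 0, -0.04, 0, 0, 0, 0, 0, -0.04, 0, 0, 0, 0, 0, -0.04, 0, 0, 0, 0]
  hand: 0
  force: 25

```text
t: 2.57
eef_pos: [0.4517, -0.2002, 0.2403]
ee_rot: [3.138, 0.013, 3.105]
force: [1.9, 0.0, 1.0]
width: 0.0876
```

```bash
python3 - <<'E'
from h import *
im=cv2.imread("pics/top0.png"); 
# silhouettes by color in original top & side pictures
a=im[255:277,412:444].astype(int)
print("seat disc",atz("top",(269.7,228),.024),"tip",atz("top",(268,225.7),.084))
print("hub",atz("top",(304.3,214),.144),"pad",atz("top",(200+319/3,170+257/3),.114),"handle end",atz("top",(200+309/3,170+31/3),.135))
print("side: tip",atz("side",(230+300/3.1,165+100/3.1),.084),"hub",atz("side",(230+337/3.1,165+130/3.1),.144))
s=arm.get_state();print(s["t"],s["eef_pos"],s["ee_rot"])
E
```

```text
seat disc [0.5458 0.1372 0.024 ] tip [0.5455 0.1347 0.084 ]
hub [0.5702 0.0348 0.144 ] pad [0.4649 0.029  0.114 ] handle end [0.6599 0.0403 0.135 ]
side: tip [0.5493 0.1356 0.084 ] hub [0.5751 0.0341 0.144 ]
2.5667 [ 0.45166646 -0.20018559  0.24028809] [3.13765751 0.01284352 3.10532189]
```

Request:
apply_moves:
  increments: [0, -0.033, -0.02, -0.004, 0.013, 0.036, 0, -0.033, -0.02, 0, 0, 0, 0, -0.03, -0.02, 0, 0, 0, 0, 0, 0, 0, 0, 0, 0, 0, 0, 0, 0, 0]

```text
t: 2.98
eef_pos: [0.4507, -0.3091, 0.1796]
ee_rot: [-3.139, 0.005, 3.136]
force: [-0.7, -0.6, 1.2]
width: 0.0876
```

```bash
cat >> h.py <<'E'
from scipy.spatial.transform import Rotation as Ro
def err(goal,yaw=np.pi):
    s=arm.get_state(); R=Ro.from_euler("xyz",s["ee_rot"])
    print("t",round(s["t"],2),"pos",s["eef_pos"].round(4),"d",(np.array(goal)-s["eef_pos"]).round(4),"rot",(Ro.from_euler("xyz",[np.pi,0,yaw])*R.inv()).as_rotvec().round(4),"F",s["force"].round(1),"w",round(s["width"],4))
E
python3 - <<'E'
from h import *
im=np.hstack([cv2.resize(save(c,c+"1")[y:y+120,x:x+100],None,fx=4,fy=4,interpolation=cv2.INTER_CUBIC) for c,x,y in(("top",380,215),("side",250,240))])
cv2.imwrite("pics/c3.png",im[:,:,::-1]); err([.45,-.2985,.042])
E
```

```text
t 3.08 pos [ 0.451  -0.3077  0.1801] d [-0.001   0.0092 -0.1381] rot [0.0021 0.0052 0.0041] F [-0.1  0.7 -0.2] w 0.0879
```

View pics/c3.png

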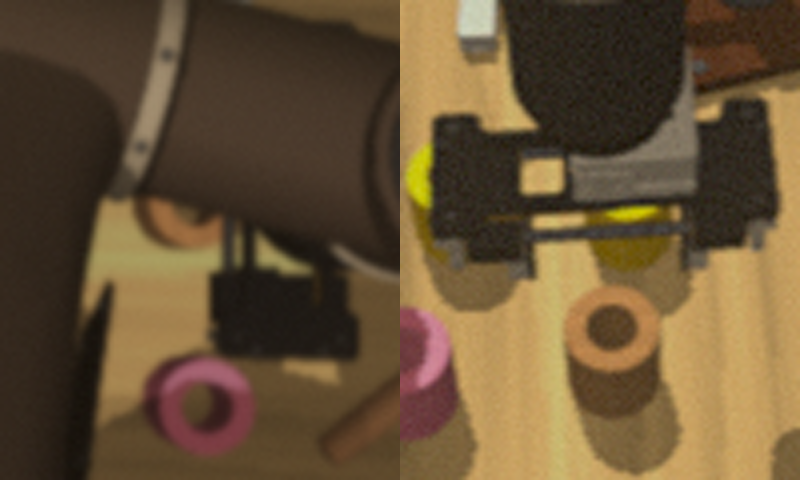

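The side crop shows the gripper above and roughly centred over the brown roll, about (610,330) in the crop. I'm going down.

Request:
apply_moves:
  increments: [0, 0.009, -0.02, 0.002, 0.005, 0.004, 0, 0, -0.02, 0, 0, 0, 0, 0, -0.02, 0, 0, 0, 0, 0, -0.02, 0, 0, 0, 0, 0, -0.02, 0, 0, 0, 0, 0, -0.015, 0, 0, 0, 0, 0, -0.01, 0, 0, 0, 0, 0, -0.005, 0, 0, 0, 0, 0, 0, 0, 0, 0]

```text
t: 3.83
eef_pos: [0.4599, -0.2898, 0.0566]
ee_rot: [-3.136, 0.021, -3.126]
force: [-0.2, 0.1, 0.7]
width: 0.0877
```

```bash
python3 - <<'E'
from h import *
err([.45,-.2985,.042])
E
```

```text
t 3.83 pos [ 0.4599 -0.2898  0.0566] d [-0.0099 -0.0087 -0.0146] rot [ 0.0057  0.0208 -0.0157] F [-0.2  0.1  0.7] w 0.0877
```

Request:
apply_moves:
  increments: [-0.01, -0.009, 0, 0.006, 0.021, -0.016, 0, 0, 0, 0, 0, 0]

```text
t: 4.0
eef_pos: [0.4514, -0.2975, 0.0586]
ee_rot: [-3.141, 0.001, -3.139]
force: [0.3, -0.5, 0.2]
width: 0.0876
```

```bash
python3 - <<'E'
from h import *
err([.45,-.2985,.042])
E
```

```text
t 4.0 pos [ 0.4514 -0.2975  0.0586] d [-0.0014 -0.001  -0.0166] rot [ 0.0003  0.0015 -0.0031] F [ 0.3 -0.5  0.2] w 0.0876
```

Request:
apply_moves:
  increments: [-0.001, -0.001, -0.009, 0, 0.002, -0.003, -0.001, -0.001, -0.008, 0, 0.002, -0.001, 0, 0, 0, 0, 0, 0]

```text
t: 4.25
eef_pos: [0.4522, -0.2991, 0.0433]
ee_rot: [-3.139, 0.004, -3.141]
force: [0.2, -0.4, -0.7]
width: 0.0877
```

```bash
python3 - <<'E'
from h import *
err([.45,-.2985,.042])
E
```

```text
t 4.25 pos [ 0.4522 -0.2991  0.0433] d [-0.0022  0.0006 -0.0013] rot [ 0.0022  0.0044 -0.0006] F [ 0.2 -0.4 -0.7] w 0.0877
```

Request:
apply_moves:
  increments: [-0.002, 0, -0.001, 0.002, 0.004, 0, 0, 0, 0, 0, 0, 0, 0, 0, 0, 0, 0, 0, 0, 0, 0, 0, 0, 0, 0, 0, 0, 0, 0, 0, 0, 0, 0, 0, 0, 0]
  hand: 1
  force: 25

```text
t: 4.75
eef_pos: [0.4504, -0.2987, 0.042]
ee_rot: [-3.141, 0.0, -3.14]
force: [-0.3, -0.4, -2.6]
width: 0.0631
```

```bash
python3 - <<'E'
from h import *
err([.45,-.2985,.042])
E
```

```text
t 4.75 pos [ 0.4504 -0.2987  0.042 ] d [-0.0004  0.0002  0.    ] rot [ 0.0001  0.0002 -0.0014] F [-0.3 -0.4 -2.6] w 0.0631
```

Request:
apply_moves:
  increments: [0, 0, 0.015, 0, 0, 0, 0, 0, 0.03, 0, 0, 0, 0, 0, 0.035, 0, 0, 0, 0, 0, 0.035, 0, 0, 0, 0, 0, 0.035, 0, 0, 0, 0, 0, 0.03, 0, 0, 0, 0, 0.015, 0, 0, 0, 0, 0.005, 0.03, 0, 0, 0, 0, 0.008, 0.035, 0, 0, 0, 0, 0.008, 0.035, 0, 0, 0, 0, 0.008, 0.035, 0, 0, 0, 0, 0.008, 0.035, 0, 0, 0, 0]

```text
t: 5.75
eef_pos: [0.4779, -0.1098, 0.227]
ee_rot: [3.136, -0.01, 3.129]
force: [0.4, 0.7, -3.2]
width: 0.0634
```

```bash
python3 - <<'E'
from h import *
err([.548,.136,.21])
E
```

```text
t 5.75 pos [ 0.4779 -0.1098  0.227 ] d [ 0.0701  0.2458 -0.017 ] rot [-0.0054 -0.0103  0.0125] F [ 0.4  0.7 -3.2] w 0.0634
```

Request:
apply_moves:
  increments: [0.01, 0.035, -0.002, -0.005, -0.01, 0.012, 0.01, 0.035, -0.002, 0, 0, 0, 0.01, 0.035, -0.002, 0, 0, 0, 0.01, 0.035, -0.002, 0, 0, 0, 0.01, 0.035, -0.002, 0, 0, 0, 0.01, 0.03, -0.002, 0, 0, 0, 0.005, 0.015, 0, 0, 0, 0, 0, 0, 0, 0, 0, 0, 0, 0, 0, 0, 0, 0]

```text
t: 6.5
eef_pos: [0.54, 0.1279, 0.2114]
ee_rot: [3.14, -0.005, -3.137]
force: [-0.2, -0.3, -3.3]
width: 0.0632
```

```bash
python3 - <<'E'
from h import *
err([.548,.136,.14])
E
```

```text
t 6.5 pos [0.54   0.1279 0.2114] d [ 0.008   0.0081 -0.0714] rot [-0.0014 -0.0051 -0.0049] F [-0.2 -0.3 -3.3] w 0.0632
```

Request:
apply_moves:
  increments: [0.008, 0.008, -0.02, -0.001, -0.005, -0.005, 0, 0, -0.02, 0, 0, 0, 0, 0, -0.02, 0, 0, 0, 0, 0, -0.005, 0, 0, 0, 0, 0, 0, 0, 0, 0]

```text
t: 6.92
eef_pos: [0.5468, 0.1318, 0.1451]
ee_rot: [3.141, -0.0, 3.138]
force: [-0.4, -0.7, -2.4]
width: 0.0632
```

```bash
python3 - <<'E'
from h import *
im=np.hstack([cv2.resize(save(c,c+"2")[y:y+100,x:x+80],None,fx=5,fy=5,interpolation=cv2.INTER_CUBIC) for c,x,y in(("top",230,175),("side",285,140))])
cv2.imwrite("pics/c4.png",im[:,:,::-1]); err([.548,.136,.14])
P=arm.get_state()["eef_pos"]
print("pred roll top/bottom side",proj("side",P+[0,0,.028]),proj("side",P-[0,0,.042]),"tip",proj("side",[.548,.136,.084]))
E
```

```text
t 7.02 pos [0.5475 0.1323 0.1465] d [ 0.0005  0.0037 -0.0065] rot [-0.0013  0.0015  0.0031] F [-0.2 -0.1 -2.7] w 0.0635
pred roll top/bottom side [326.9 177.1] [326.4 193.5] tip [326.4 197.2]
```

View pics/c4.png

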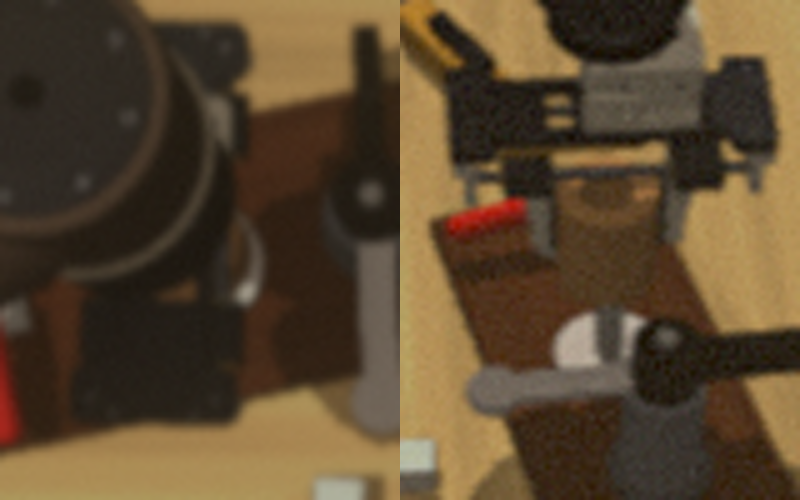

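The side crop shows the roll held upright over the spindle, both at about crop column 607, so x agrees. Only y needs +4 mm, so I'm lowering.

Request:
apply_moves:
  increments: [0.001, 0.004, -0.005, -0.001, 0.001, 0.003, 0, 0, -0.01, 0, 0, 0, 0, 0, -0.01, 0, 0, 0, 0, 0, 0, 0, 0, 0]

```text
t: 7.35
eef_pos: [0.5507, 0.1369, 0.1236]
ee_rot: [3.138, 0.007, 3.141]
force: [-0.3, -0.0, -2.8]
width: 0.0633
```

```bash
python3 - <<'E'
from h import *
err([.548,.136,.067])
E
```

```text
t 7.35 pos [0.5507 0.1369 0.1236] d [-0.0027 -0.0009 -0.0566] rot [-0.0038  0.0069  0.0006] F [-0.3 -0.  -2.8] w 0.0633
```

Request:
apply_moves:
  increments: [-0.003, -0.001, -0.01, -0.004, 0.007, 0.001, -0.001, 0, -0.012, 0, 0.001, 0, -0.001, 0, -0.012, 0, 0.001, 0, 0, 0, 0, 0, 0, 0]

```text
t: 7.68
eef_pos: [0.545, 0.1358, 0.087]
ee_rot: [-3.141, -0.003, -3.141]
force: [-0.7, -0.6, -2.8]
width: 0.0636
```

```bash
python3 - <<'E'
from h import *
err([.548,.136,.067])
E
```

```text
t 7.68 pos [0.545  0.1358 0.087 ] d [ 0.003   0.0002 -0.02  ] rot [ 0.0007 -0.003  -0.001 ] F [-0.7 -0.6 -2.8] w 0.0636
```

Request:
apply_moves:
  increments: [0.003, 0, -0.008, 0.001, -0.003, -0.001, 0, 0, -0.007, 0, 0, 0, 0, 0, -0.004, 0, 0, 0, 0, 0, 0, 0, 0, 0]

```text
t: 8.02
eef_pos: [0.5485, 0.1359, 0.0661]
ee_rot: [-3.141, -0.0, -3.141]
force: [-1.4, -0.4, -2.9]
width: 0.0632
```

```bash
python3 - <<'E'
from h import *
err([.548,.136,.066])
E
```

```text
t 8.02 pos [0.5485 0.1359 0.0661] d [-0.0005  0.0001 -0.0001] rot [ 0.0004 -0.0002 -0.0006] F [-1.4 -0.4 -2.9] w 0.0632
```

Request:
apply_moves:
  increments: [0, 0, -0.001, 0, 0, 0, 0, 0, 0, 0, 0, 0]

```text
t: 8.18
eef_pos: [0.549, 0.1361, 0.0664]
ee_rot: [-3.141, 0.001, -3.14]
force: [0.1, 0.0, -2.5]
width: 0.0633
```

Request:
apply_moves:
  increments: [0, 0, 0, 0, 0, 0, 0, 0, 0, 0, 0, 0, 0, 0, 0, 0, 0, 0, 0, 0, 0, 0, 0, 0, 0, 0, 0, 0, 0, 0]
  hand: 0

```text
t: 8.6
eef_pos: [0.5513, 0.1371, 0.069]
ee_rot: [3.14, 0.006, -3.139]
force: [1.2, 1.4, 0.8]
width: 0.0863
```

```bash
python3 - <<'E'
from h import *
err([.548,.136,.066])
E
```

```text
t 8.6 pos [0.5513 0.1371 0.069 ] d [-0.0033 -0.0011 -0.003 ] rot [-0.0017  0.0059 -0.0023] F [1.2 1.4 0.8] w 0.0863
```

Request:
apply_moves:
  increments: [-0.003, -0.001, 0.01, -0.002, 0.006, -0.002, 0, 0, 0.02, 0, 0, 0, 0, 0, 0.02, 0, 0, 0]

```text
t: 8.85
eef_pos: [0.5456, 0.1347, 0.1163]
ee_rot: [-3.137, -0.007, 3.141]
force: [0.2, 0.5, 0.1]
width: 0.0878
```

Request:
apply_moves:
  increments: [0, 0, 0.03, 0, 0, 0, 0, 0, 0.03, 0, 0, 0, 0, 0, 0.02, 0, 0, 0, 0, 0, 0, 0, 0, 0]
  hand: 1

```text
t: 9.18
eef_pos: [0.5464, 0.1346, 0.2034]
ee_rot: [-3.138, -0.004, 3.142]
force: [0.8, 0.1, 0.5]
width: 0.0664
```

```bash
python3 - <<'E'
from h import *
im=np.hstack([cv2.resize(save(c,c+"3")[y:y+100,x:x+80],None,fx=5,fy=5,interpolation=cv2.INTER_CUBIC) for c,x,y in(("top",250,165),("side",295,150))])
cv2.imwrite("pics/c5.png",im[:,:,::-1]); err([.65,.1,.19])
for z in(.024,.094):print(z,proj("side",[.548,.136,z]),proj("top",[.548,.136,z]))
E
```

```text
t 9.28 pos [0.5449 0.1342 0.2   ] d [ 0.1051 -0.0342 -0.01  ] rot [ 0.0043 -0.0077  0.0007] F [-0.3  0.4 -1.4] w 0.0585
0.024 [326.  209.9] [270.2 227.2]
0.094 [326.4 195. ] [267.1 224.3]
```

View pics/c5.png

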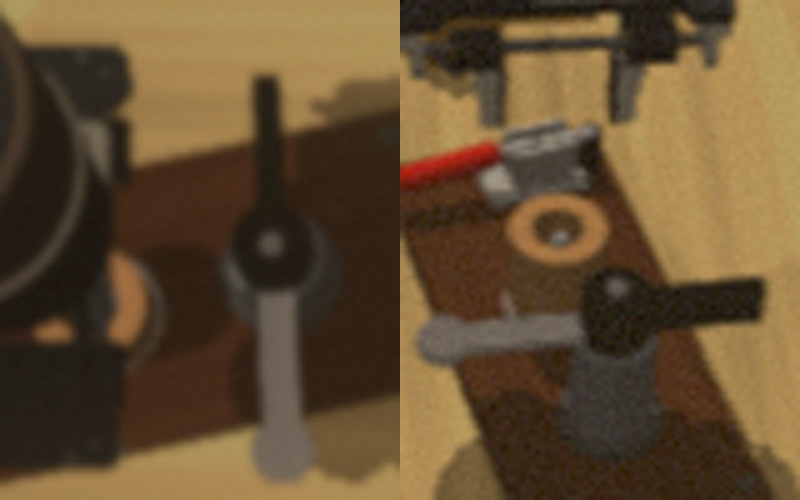

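The roll is seated: its top is at side pixel (326,196) against a predicted (326.4,195.0), with the spindle tip showing in the hole. The knob is still open. Next I take the closed fingers to the left of the handle.

Request:
apply_moves:
  increments: [0.033, -0.015, -0.003, 0.004, -0.008, 0, 0.033, -0.015, -0.003, 0, 0, 0, 0.03, -0.015, 0, 0, 0, 0, 0, 0, 0, 0, 0, 0, 0, 0, 0, 0, 0, 0]

```text
t: 9.7
eef_pos: [0.6413, 0.0872, 0.1878]
ee_rot: [-3.141, -0.006, -3.14]
force: [-1.2, -0.1, -0.8]
width: 0.0252
```

```bash
python3 - <<'E'
from h import *
err([.642,.085,.122])
E
```

```text
t 9.7 pos [0.6413 0.0872 0.1878] d [ 0.0007 -0.0022 -0.0658] rot [ 0.001  -0.0062 -0.0017] F [-1.2 -0.1 -0.8] w 0.0252
```

Request:
apply_moves:
  increments: [0, -0.002, -0.015, 0.001, -0.006, -0.002, 0, 0, -0.018, 0, 0, 0, 0, 0, -0.017, 0, 0, 0, 0, 0, -0.01, 0, 0, 0, 0, 0, 0, 0, 0, 0]

```text
t: 10.12
eef_pos: [0.6378, 0.0844, 0.1202]
ee_rot: [-3.139, -0.007, 3.14]
force: [0.5, -1.7, -0.2]
width: 0.0003
```

```bash
python3 - <<'E'
from h import *
im=np.hstack([cv2.resize(save(c,c+"4")[y:y+100,x:x+80],None,fx=5,fy=5,interpolation=cv2.INTER_CUBIC) for c,x,y in(("top",250,145),("side",310,150))])
cv2.imwrite("pics/c6.png",im[:,:,::-1]); err([.642,.085,.122])
E
```

```text
t 10.22 pos [0.639  0.0847 0.1225] d [ 0.003   0.0003 -0.0005] rot [ 0.0017 -0.0043  0.0014] F [-0.3  0.6  0.9] w 0.0006
```

View pics/c6.png

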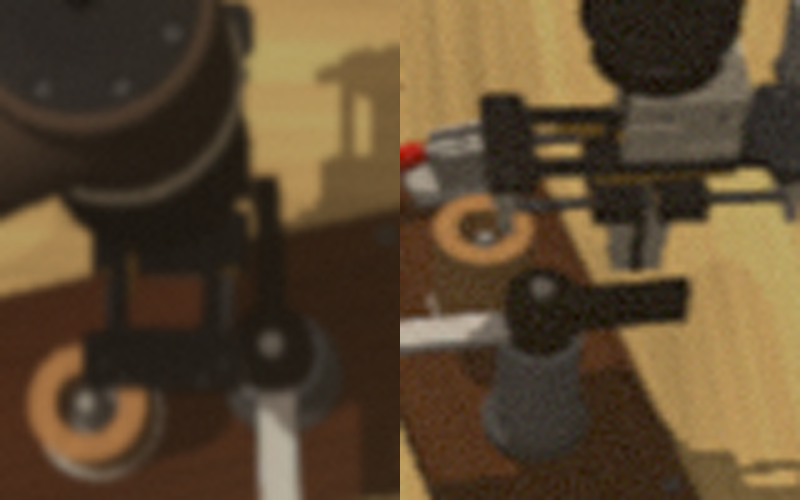

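The side crop shows the closed fingers at crop (635,240), beside the handle and on its left. The body is above the hub. I'm closing in on the handle.

Request:
apply_moves:
  increments: [0.003, -0.012, 0, 0.002, -0.004, 0.001, 0, -0.012, 0, 0, 0, 0, 0, -0.005, 0, 0, 0, 0, 0, 0, 0, 0, 0, 0]

```text
t: 10.55
eef_pos: [0.6437, 0.0549, 0.126]
ee_rot: [3.139, 0.005, -3.14]
force: [-0.3, 2.3, -1.6]
width: 0.0006
```

```bash
python3 - <<'E'
from h import *
err([.642,.0565,.122])
E
```

```text
t 10.55 pos [0.6437 0.0549 0.126 ] d [-0.0017  0.0016 -0.004 ] rot [-0.0021  0.0047 -0.0019] F [-0.3  2.3 -1.6] w 0.0006
```

Request:
apply_moves:
  increments: [0.001, -0.007, -0.003, -0.002, 0.005, -0.1, 0.001, -0.007, -0.001, 0, 0, -0.1, 0, -0.007, 0, 0, 0, -0.1, -0.001, -0.007, 0, 0, 0, -0.1]

```text
t: 10.88
eef_pos: [0.6469, 0.0291, 0.1247]
ee_rot: [3.134, 0.005, 2.73]
force: [3.3, 4.7, -4.1]
width: 0.0008
```

```bash
cat >> h.py <<'E'
def polar(ax=(.5725,.0345)):
    s=arm.get_state(); r=s["eef_pos"][:2]-ax; print("phi",np.arctan2(r[1],r[0]).round(3),"R",np.hypot(*r).round(4),"yaw",s["ee_rot"][2].round(3))
E
python3 - <<'E'
from h import *
err([.642,.0565,.122],np.pi-.4);polar()
E
```

```text
t 10.88 pos [0.6469 0.0291 0.1247] d [-0.0049  0.0274 -0.0027] rot [-0.005   0.0076  0.0117] F [ 3.3  4.7 -4.1] w 0.0008
phi -0.073 R 0.0746 yaw 2.73
```

Request:
apply_moves:
  increments: [-0.001, -0.007, -0.002, -0.005, 0.007, -0.1, -0.002, -0.007, 0, 0, 0, -0.1, -0.003, -0.007, 0, 0, 0, -0.1, -0.003, -0.007, 0, 0, 0, -0.1, -0.004, -0.007, 0, 0, 0, -0.1]

```text
t: 11.3
eef_pos: [0.6373, -0.0051, 0.1261]
ee_rot: [3.132, 0.005, 2.204]
force: [-0.0, 0.2, 1.6]
width: 0.0003
```

```bash
python3 - <<'E'
from h import *
err([.642,.0565,.122],np.pi-.9);polar()
save("side","side5")
for n in ("keeper_handle","keeper_pad"):
    print(n,[(np.round(d["point"]).tolist(),round(d["conf"],2)) for d in finder.landmark_of("side",n)][:3])
print(proj("side",[.548,.136,.104]))
E
```

```text
t 11.3 pos [ 0.6373 -0.0051  0.1261] d [ 0.0047  0.0616 -0.0041] rot [-0.0014  0.0107  0.0378] F [-0.   0.2  1.6] w 0.0003
phi -0.549 R 0.0759 yaw 2.204
keeper_handle [([352.0, 229.0], 0.64), ([316.0, 198.0], 0.63)]
keeper_pad [([316.0, 199.0], 0.96)]
[326.5 192.7]
```

Request:
apply_moves:
  increments: [0.01, 0.012, 0, -0.001, 0.01, 0, 0.005, 0.008, 0.01, 0, 0, 0, 0, 0, 0.03, 0, 0, 0, 0, 0, 0.03, 0, 0, 0, 0, 0, 0.02, 0, 0, 0]

```text
t: 11.87
eef_pos: [0.6503, 0.016, 0.2144]
ee_rot: [-3.133, -0.004, 2.23]
force: [0.4, 0.4, 0.6]
width: 0.0006
```

```bash
python3 - <<'E'
from h import *
im=np.hstack([cv2.resize(save(c,c+"6")[y:y+100,x:x+80],None,fx=5,fy=5,interpolation=cv2.INTER_CUBIC) for c,x,y in(("top",250,165),("side",295,160))])
cv2.imwrite("pics/c7.png",im[:,:,::-1]); err([.642,.0565,.2],2.24)
for c in("top","side"):
  for n,z in (("keeper_handle",.12),("keeper_pad",.104)):
    for d in finder.landmark_of(c,n)[:1]: 
        w=atz(c,d["point"],z); print(c,n,np.round(d["point"]),round(d["conf"],2),w,"bearing",np.degrees(np.arctan2(w[1]-.0345,w[0]-.5725)).round(1))
print(proj("side",[.548,.136,.104]))
E
```

```text
t 11.97 pos [0.6519 0.0162 0.2167] d [-0.0099  0.0403 -0.0167] rot [ 0.0006 -0.0034  0.0097] F [-0.3  0.   0.4] w 0.0003
top keeper_handle [329. 206.] 0.66 [ 0.5948 -0.0283  0.12  ] bearing -70.5
top keeper_pad [265. 226.] 0.72 [0.5436 0.1394 0.104 ] bearing 105.4
side keeper_handle [344. 230.] 0.87 [ 0.5841 -0.0343  0.12  ] bearing -80.4
side keeper_pad [328. 193.] 0.67 [0.5515 0.136  0.104 ] bearing 101.7
[326.5 192.7]
```

View pics/c7.png

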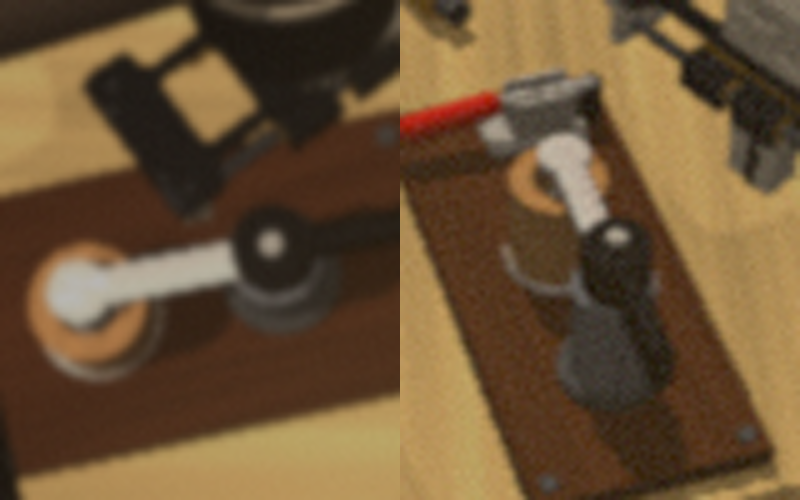

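The arm now lies over the roll, with its pad at side pixel (328,193) against a predicted (326.5,192.7). The gripper is clear, about 10 cm up. I'm handing the job in.

```bash
python3 - <<'E'
from h import *
print(arm.job_done()); err([.65,.016,.216],2.24)
E
```

```text
the job is handed in; nothing more can be done
None
the job is handed in; nothing more can be done
```

The brown tape roll is on the spindle, down on its seat, and the keeper knob is turned clockwise into its shut position with the arm over the roll. I handed the job in at about 12.2 s of the 54 s allowed.

- **Roll:** after I let go, its top showed at side pixel (326,196), against a predicted (326.4,195.0) for a seated roll. The spindle tip was visible in the hole.
- **Knob:** the push force dropped to zero past the crest. Afterwards the pad's bearing from the knob axis measured 105° in the top view and 102° in the side view, against about 104° for the spindle.
- **Disagreement:** the two handle readings differed from each other (-70° and -80°) because the handle was only partly visible. I relied on the pad and the picture instead.
- **Forces and clearance:** no force reading I took went above about 7 N. At hand-in the gripper was clear of everything, about 10 cm above the handle.
- **Other things on the bench:** I saw no contact with them, but I did not measure their positions again. The last state printout after hand-in was refused, as the session had closed.

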